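# Close the sample jar without crossing the threads

### The arm

A 6-joint arm with a two-finger parallel gripper is mounted at the origin on the work surface. World frame = base frame: x ahead of the robot, y to its left, z up, the work surface at z = 0. Lengths are in m, angles in rad, forces in N, time in s.
With the tool pointing down it reaches from about 0.35 to 0.85 m from the base axis. Payload 8.1 kg.
Tool frame: the origin (TCP) lies at the very end of the fingers, on their centre line; the grasp point (between the pads) lies 19 mm behind it; x points along the fingers, y is the direction in which the jaws open and shut, and the axes are right-handed (so a half turn about x gives the same grasp; the last joint's range is limited). The gripper opens to 93 mm and grips with 3 to 60 N. Pads are 15 mm wide; open, the fingers measure 128 mm over their backs; the gripper's body (75 mm by 188 mm) begins 65 mm behind the grasp point.
Start: joints at [1.146, 0.13, 1.488, -0, 1.523, -0.085], TCP at [0.2, 0.566, 0.219] pointing down, gripper open.
Joint ranges: [-2.96, 2.96], [-0.89, 2.26], [0.02, 2.5], [-1.34, 4.48], [0, 2.73], [-2.66, 2.66]. Speed limits (rad/s): [2.39, 2.39, 2.79, 3.14, 3.14, 3.14].

### API

Orientations are given as a rotation vector (axis times angle).
In Python, from plant import * gives the robot as it stands. The module is installed in compiled form; this text tells all that it offers.
- The arm moves only by the tool apply_moves, never from a script. Its argument "series" is a list of rows, each an object with "jaw": the gripper's target within -1 to 1 (shut at 1, half-way at 0, fully open at -1); "linear": the shift along the tool's x, y, z normalised to -1 to 1, where 1 is 0.6 m, a list of three; "roll": the turn about the tool's x normalised to -1 to 1, where 1 is 30 degrees. A call has 1 to 20 rows; each row is the pose to reach, as a shift and turn from the pose measured when the call began, along the tool's axes at that moment; what a row does not reach only later rows make up. A row lasts 1/8 s, in which the tool goes at most 62.5 mm and 10.7 degrees, less where a joint would pass 70% of its speed; a pose out of reach is approached as far as the arm can. A call with a number of a shift or a turn outside -1 to 1 is refused whole. A call with a gripper value outside its range is refused whole. The fingers move at their own pace and stop on an object; "force" is the grip in N (left out, the last holds). Time passes only in rows, so rows that repeat a pose let the fingers close. It gives the time, the measured TCP pose, the force and the opening at its end, in the units of the state.
- read_state(): the state, without advancing time (a new reading comes with each control period).
- read_camera(name): name is "scene" or "top"; returns a dict with "pixels" (480x640x3 uint8, blue, green, red), "intrinsics" (3x3 intrinsics, pixels), "rvec" (rotation vector, rad) and "tvec" (3), from world to camera coordinates, as OpenCV has them. Camera axes: x right, y down, z forward; pixel columns grow to the right and rows downward; lengths in m; the calibration is good to about 2 mm. A picture is of the moment at which its call begins. There is no depth.
- close_job(): hands the job in, once; it reports no verdict.
The state is a dict: "t": time; "q": joint angles; "dq": joint speeds; "joint_torque": joint torques, N m; "tool_pos": TCP position; "orientation": TCP orientation; "force": force on the tool from outside, world axes, zero at the start; "wrist_torque": the same for the moment, N m; "opening": finger opening in m.
Only numpy, scipy, OpenCV 4.12 (cv2) and the standard library are available. Lean on these libraries where they do the work, as an engineer would, in place of code of your own. Each camera call takes 0.05 s, during which the arm holds its last target. There are 200 camera calls.

### The job

Put the green lid on the open white sample jar and screw it (clockwise from above) until it is fully home. Start it gently: if it stops early while still standing high, the threads are crossed, so do not force it but turn it back until you feel it drop into the thread, then screw it home. Let go of the lid and leave the glassware around it undisturbed.

Things in the scene. Friction and masses are not known exactly. Their poses are not given: they have to be found in the camera images.
- jar: Squat white wide-mouth jar with a green band, 88 mm across, in a sprung, rubber-lined holder (112 mm) fixed to the bench. Origin: centre of the holder's underside, z up. Shoulder 52 mm high, above it the threaded neck: core radius 27 mm, thread out to radius 32 mm, four starts 90 degrees apart. How the thread is turned about the jar's axis differs every time and is NOT given by the jar's yaw.
- jar_top (a point): On the jar's axis, 72 mm above the bench, level with the ledge tops. Each quarter of the thread, going clockwise from above: a stop column 4 mm wide (its top 78 mm above the bench), an open entry of 37 degrees, a green ledge of 45 degrees, 2 mm thick, top at 72 mm, up to the next column. The real thread runs below the ledge and ends at that column.
- jar_entry (a point): On the jar's axis, 65 mm above the bench: the height of the lid's rim when its lugs have dropped through the open entries into the thread (7 mm below the ledge tops). From there to home is 25 to 67 degrees clockwise while the thread falls 4 mm; the lid needs a light push down, a few N, to follow it, and stays where it is left.
- jar_home (a point): On the jar's axis, 61 mm above the bench: the height of the lid's rim when it is fully home, its lugs against the stop columns under the ledges. At a stop the turning moment climbs from near zero by 5 N m per rad: over 0.25 N m is clearly a stop. Pressed with over 3 N the jar gives 1 mm per 3.5 N and springs back. More than 40 N between lid and jar spoils the plastic thread.
- lid: Loose green knurled screw lid, about 110 g, 75 mm across, with a white grip bar on top; it starts upright on the bench, open side down. Origin: centre of its lower rim, z up. Skirt 24 mm deep inside, inner radius 34.7 mm, top face at 28 mm; bar from 28 to 60 mm above the rim, 46 mm long along the lid's x, 14 mm thick along its y.
- lid_lugs (a point): Centre of the lid's rim (as its origin). At the rim four lugs, at the lid's +x, +y, -x and -y, 8 mm wide, 3 mm tall, reach inward to radius 28 mm, undersides level with the rim. Rim at 72 mm: lugs on the ledges, crossed; clockwise they soon hit the columns, anticlockwise they reach the entry within 65 degrees and drop. Rim at 78 mm: on the columns.
- lid_bar (a point): Centre of the lid's grip bar, on the lid's axis 50 mm above its rim (10 mm below the bar's top): where to pinch the bar across its 14 mm thickness, fingers closing along the lid's y. Fingertips may reach at most 22 mm below this point, where the lid's top face lies.
- mortar: Glass mortar bowl, 100 mm across, 60 mm tall, loose bystander. Origin: centre of its underside.
- beaker: Small glass beaker, 66 mm across, 85 mm tall, loose bystander. Origin: centre of its underside.
- dish: Flat clear round dish with a green content, 90 mm across, 14 mm tall, loose bystander. Origin: centre of its underside.
- vial: Small amber glass jar with a blue cap, 42 mm across, 80 mm tall, loose bystander. Origin: centre of its underside.
- pestle: Glass pestle lying on the bench, 120 mm long, up to 32 mm thick, loose bystander. Origin: under its middle, x along its length.
Mind the look-alikes: they are no part of the job. What is shaped like the lid but purple is not meant.

How it is judged:
By the outcome, as a careful person would: the job done as asked, in the order asked, and still so for the second after the job is handed in, with the robot touching nothing.
It also fails if it takes over 72 s, if anything falls off the work surface, if the arm or the gripper's body presses on something with over 40 N, if the wrist force passes 120 N, or if a joint passes its speed limit or range.

## Working session

There is one attempt and no reset: what is moved stays moved. The work goes in short steps, Python scripts to look and compute and a tool call to move; the robot and the scene stay as the last step left them, time stands still between calls to the robot, and variables do not carry over. Pictures are saved under pics/ and viewed, about 8 in all and at most 12, crops included, and the job is handed in when it is done.

Besides the shell and the picture viewer there is one more tool, called after ">>>" as name(argument=value, ...) on one line, values as JSON. apply_moves: Moves the arm, as the interface text tells. Its arguments: {"type":"object","properties":{"series":{"type":"array"},"force":{"type":"number"}},"required":["series"]}

```bash
mkdir -p pics; cat > h.py <<'E'
from plant import *
import numpy as np, cv2
def cam(n):
    c=read_camera(n); c['R']=cv2.Rodrigues(np.array(c['rvec'],float))[0]; c['t']=np.array(c['tvec'],float).ravel(); c['K']=np.array(c['intrinsics'],float); return c
def ray(c,u,v,z):
    d=c['R'].T@np.linalg.inv(c['K'])@np.array([u,v,1.]); o=-c['R'].T@c['t']
    return o+d*(z-o[2])/d[2]
def proj(c,P):
    return cv2.projectPoints(np.atleast_2d(np.array(P,float)),np.array(c['rvec'],float),c['t'],c['K'],None)[0].reshape(-1,2)
E
python3 - <<'E'
from h import *
for n in('scene','top'):
    c=cam(n); cv2.imwrite(f'pics/{n}0.png',c['pixels']); print(n,-c['R'].T@c['t'],c['K'][0,0])
s=read_state(); print(s)
E
```

```text
scene [1.06274504 0.00559163 0.80000126] 449.2780175129055
top [ 0.35707463 -0.00221792  1.41552717] 608.1882648645443
{'t': 0.1, 'q': array([ 1.14561583e+00,  1.31087804e-01,  1.48914582e+00,  4.13301319e-06,
        1.52305070e+00, -8.53885400e-02]), 'dq': array([-0.00092696, -0.00150628, -0.00266439, -0.00108711, -0.00020133,
        0.00039799]), 'joint_torque': array([ 8.53231850e-04, -5.61340463e+01, -4.93094838e+01,  7.69878854e-02,
        2.90661666e-02, -3.58880413e-05]), 'tool_pos': array([0.19972939, 0.56522728, 0.21770457]), 'orientation': array([ 0.26536576,  1.55473185, -0.26794559]), 'force': array([-0.47825693,  0.05635454, -0.22131308]), 'wrist_torque': array([-0.00024406, -0.0086389 ,  0.02369159]), 'opening': 0.09286087264600884}
```

View pics/top0.png

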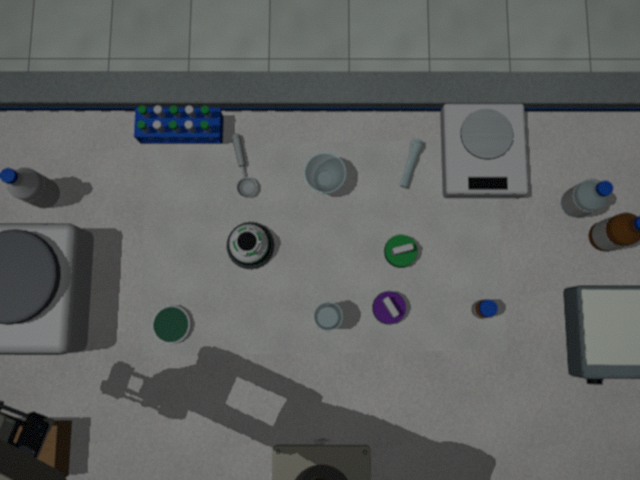

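View pics/scene0.png

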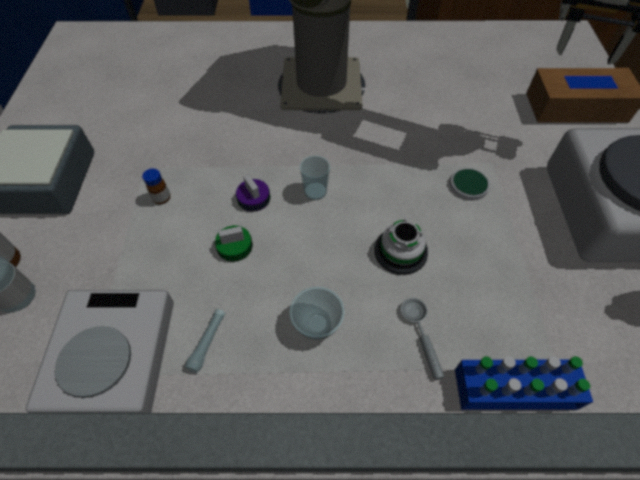

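The top view shows the lid at about (401,251) with its bar near-horizontal, the jar at (248,243), and the purple decoy at (389,307). Next I measure the lid, the bar and the jar.

```bash
python3 - <<'E'
from h import *
c=cam('top'); im=c['pixels']; hsv=cv2.cvtColor(im,cv2.COLOR_BGR2HSV)
x0,y0=375,225; sub=hsv[y0:y0+52,x0:x0+52]
g=cv2.inRange(sub,(45,100,40),(80,255,255))
cn=max(cv2.findContours(g,0,1)[0],key=cv2.contourArea); (u,v),r=cv2.minEnclosingCircle(cn); el=cv2.fitEllipse(cv2.convexHull(cn))
print('green',u+x0,v+y0,r,el, ray(c,u+x0,v+y0,.02))
w=cv2.inRange(sub,(0,0,150),(180,70,255)); n,l,st,ce=cv2.connectedComponentsWithStats(w)
for i in range(1,n):
  if st[i,4]>30:
    pts=np.argwhere(l==i)[:,::-1].astype(np.float32); R=cv2.minAreaRect(pts); b=cv2.boxPoints(R)+[x0,y0]
    print(st[i],R,ray(c,*(ce[i]+[x0,y0]),.06)); B=[ray(c,*p,.06) for p in b]; print(np.round(B,4)); e=B[1]-B[0]; f=B[2]-B[1]; print(np.hypot(*e[:2]),np.degrees(np.arctan2(e[1],e[0])),np.hypot(*f[:2]),np.degrees(np.arctan2(f[1],f[0])))
a=cv2.resize(im[208:278,213:283],(420,420),interpolation=cv2.INTER_CUBIC)
b=cv2.resize(im[216:286,366:436],(370,420),interpolation=cv2.INTER_CUBIC)
s=cam('scene'); d=cv2.resize(s['pixels'][205:280,360:445],None,fx=4.9,fy=4.9,interpolation=cv2.INTER_CUBIC)
o=np.zeros((420,840,3),np.uint8); o[:,:420]=a; o[:d.shape[0],420:420+d.shape[1]]=d[:420,:420]
cv2.imwrite('pics/crop1.png',o[:,:800]*1)
E
```

```text
green 400.60112380981445 250.4887638092041 16.240367889404297 ((25.636552810668945, 25.5670166015625), (31.541492462158203, 32.34619140625), 76.83676147460938) [ 0.54373374 -0.18216255  0.02      ]
```

View pics/crop1.png

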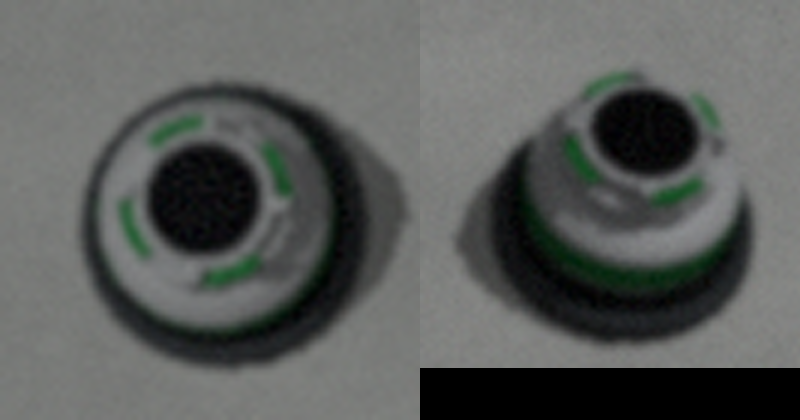

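The crop shows the jar with four green ledges at its top, about 90° apart, so the thread phase can be measured directly. The bar needs a lower threshold.

```bash
cat > meas.py <<'E'
from h import *
from scipy.optimize import least_squares
def bar(n,box,z=.06,sz=None):
    c=cam(n); x0,y0,x1,y1=box; hsv=cv2.cvtColor(c['pixels'],cv2.COLOR_BGR2HSV)[y0:y1,x0:x1]
    g=cv2.inRange(hsv,(40,90,30),(85,255,255)); hull=cv2.convexHull(np.vstack([k for k in cv2.findContours(g,0,1)[0] if cv2.contourArea(k)>20]))
    m=np.zeros_like(g); cv2.drawContours(m,[hull],-1,255,-1)
    w=((hsv[...,1]<70)&(hsv[...,2]>110)&(m>0)).astype(np.uint8)
    N,l,st,ce=cv2.connectedComponentsWithStats(w); i=1+np.argmax(st[1:,4]); pts=np.argwhere(l==i)[:,::-1].astype(np.float32)+[x0,y0]
    W=np.array([ray(c,*p,z)[:2] for p in pts]); mu=W.mean(0); C=np.cov((W-mu).T); e,v=np.linalg.eigh(C); a=v[:,1]
    return mu,np.degrees(np.arctan2(a[1],a[0]))%180,np.sqrt(12*e),len(pts),hsv
if __name__=='__main__':
    mu,a,s,k,h=bar('top',(375,225,427,277)); print('bar',mu,a,s,k)
    for n,box in(('top',(225,215,272,262)),('scene',(380,212,430,248))):
        c=cam(n); x0,y0,x1,y1=box; hsv=cv2.cvtColor(c['pixels'],cv2.COLOR_BGR2HSV)[y0:y1,x0:x1]
        g=cv2.inRange(hsv,(40,60,30),(90,255,255))
        W=np.array([ray(c,p[1]+x0,p[0]+y0,.072)[:2] for p in np.argwhere(g)])
        wt=np.array([hsv[p[0],p[1],1] for p in np.argwhere(g)],float)
        c0=np.array([.565,.11]) if n=='top' else cen
        W=W[np.hypot(*(W-W.mean(0)).T)<.04]
        f=least_squares(lambda q:np.hypot(*(W-q[:2]).T)-q[2],[*W.mean(0),.0295],loss='soft_l1',f_scale=.002); cen=f.x[:2]
        th=np.degrees(np.arctan2(*(W-cen).T[::-1])); ph=np.degrees(np.angle(np.exp(4j*np.radians(th)).mean()))/4
        print(n,f.x,len(W),'ledge centre mod90',ph%90,'spread',np.sort(((th-ph+45)%90-45))[[2,len(W)//4,3*len(W)//4,-3]])
        print(np.histogram(th,36,(-180,180))[0])
E
python3 meas.py
```

```text
bar [ 0.54389356 -0.18128296] 105.28905244590915 [0.01147475 0.04254262] 96
top [0.55763607 0.1675669  0.02976186] 87 ledge centre mod90 22.409626796738213 spread [-18.52124478 -10.47301079  10.25652273  19.76303031]
[6 5 7 6 1 0 0 0 0 5 5 6 7 1 0 0 0 0 4 4 4 4 1 0 0 0 0 4 5 5 4 3 0 0 0 0]
scene [0.55692548 0.16668131 0.02955721] 92 ledge centre mod90 23.67956751033119 spread [-22.08466286  -9.98777971  11.10255051  20.91698446]
[ 1  2  4  5  0  0  0  0  0  8  9 10  8  6  0  0  0  0  7  8  9  7  5  0
  0  0  0  0  1  2  0  0  0  0  0  0]
```

```bash
cat >> h.py <<'E'
def tool():
    s=read_state(); R=cv2.Rodrigues(np.array(s['orientation'],float))[0]; return s,R,np.array(s['tool_pos'])
def go(P):
    s,R,p=tool(); d=R.T@(np.array(P)-p)/.6
    print('q',np.round(s['q'],3),'p',np.round(p,4),'yaw y',round(np.degrees(np.arctan2(R[1,1],R[0,1])),2),'t',s['t'],'lin',np.round(d,4))
E
python3 - <<'E'
from h import *
s,R,p=tool(); print(R.round(4)); go([.5438,-.1817,.18])
E
```

```text
[[-2.000e-04  3.333e-01  9.428e-01]
 [-4.000e-04  9.428e-01 -3.333e-01]
 [-1.000e+00 -4.000e-04 -1.000e-04]]
q [ 1.146  0.131  1.488  0.     1.523 -0.085] p [0.1999 0.5656 0.2184] yaw y 70.53 t 0.35 lin [ 0.0644 -0.9832  0.9555]
```

>>> apply_moves(series=[{"jaw": -1, "linear": [0.064, -0.983, 0.955], "roll": 1}, {"jaw": -1, "linear": [0.064, -0.983, 0.955], "roll": 1}, {"jaw": -1, "linear": [0.064, -0.983, 0.955], "roll": 1}, {"jaw": -1, "linear": [0.064, -0.983, 0.955], "roll": 1}, {"jaw": -1, "linear": [0.064, -0.983, 0.955], "roll": 1}, {"jaw": -1, "linear": [0.064, -0.983, 0.955], "roll": 1}, {"jaw": -1, "linear": [0.064, -0.983, 0.955], "roll": 1}, {"jaw": -1, "linear": [0.064, -0.983, 0.955], "roll": 1}, {"jaw": -1, "linear": [0.064, -0.983, 0.955], "roll": 1}, {"jaw": -1, "linear": [0.064, -0.983, 0.955], "roll": 1}, {"jaw": -1, "linear": [0.064, -0.983, 0.955], "roll": 1}, {"jaw": -1, "linear": [0.064, -0.983, 0.955], "roll": 1}, {"jaw": -1, "linear": [0.064, -0.983, 0.955], "roll": 1}, {"jaw": -1, "linear": [0.064, -0.983, 0.955], "roll": 1}, {"jaw": -1, "linear": [0.064, -0.983, 0.955], "roll": 1}, {"jaw": -1, "linear": [0.064, -0.983, 0.955], "roll": 1}, {"jaw": -1, "linear": [0.064, -0.983, 0.955], "roll": 1}, {"jaw": -1, "linear": [0.064, -0.983, 0.955], "roll": 1}])

```text
t: 2.6
tool_pos: [0.5436, -0.1806, 0.1807]
orientation: [0.673, 1.463, -0.673]
force: [-0.3, -0.2, 0.3]
opening: 0.0928
```

```bash
python3 - <<'E'
from h import *
go([.5438,-.1817,.08])
E
```

```text
q [-0.41   0.077  1.615 -0.     1.449 -1.119] p [ 0.5436 -0.1806  0.1807] yaw y 40.61 t 2.6 lin [ 0.1678 -0.001   0.0015]
```

>>> apply_moves(series=[{"jaw": -1, "linear": [0.08, -0.001, 0.002], "roll": 0.35}, {"jaw": -1, "linear": [0.168, -0.001, 0.002], "roll": 0.7}, {"jaw": -1, "linear": [0.168, -0.001, 0.002], "roll": 0.843}, {"jaw": -1, "linear": [0.168, -0.001, 0.002], "roll": 0.843}, {"jaw": -1, "linear": [0.21, -0.001, 0.002], "roll": 0.843}, {"jaw": -1, "linear": [0.247, -0.001, 0.002], "roll": 0.843}, {"jaw": -1, "linear": [0.247, -0.001, 0.002], "roll": 0.843}])

```text
t: 3.48
tool_pos: [0.5433, -0.1814, 0.0318]
orientation: [1.008, 1.326, -1.009]
force: [-0.7, 0.4, 0.3]
opening: 0.093
```

```bash
python3 - <<'E'
from h import *
go([.5438,-.1817,.032]); c=cam('scene'); im=c['pixels'][150:290,160:340]; cv2.imwrite('pics/g1.png',cv2.resize(im,None,fx=4,fy=4,interpolation=cv2.INTER_CUBIC))
E
```

```text
q [-0.412  0.227  1.736 -0.     1.18  -0.681] p [ 0.5433 -0.1814  0.0318] yaw y 15.43 t 3.475 lin [-0.0003  0.0008  0.0007]
```

View pics/g1.png

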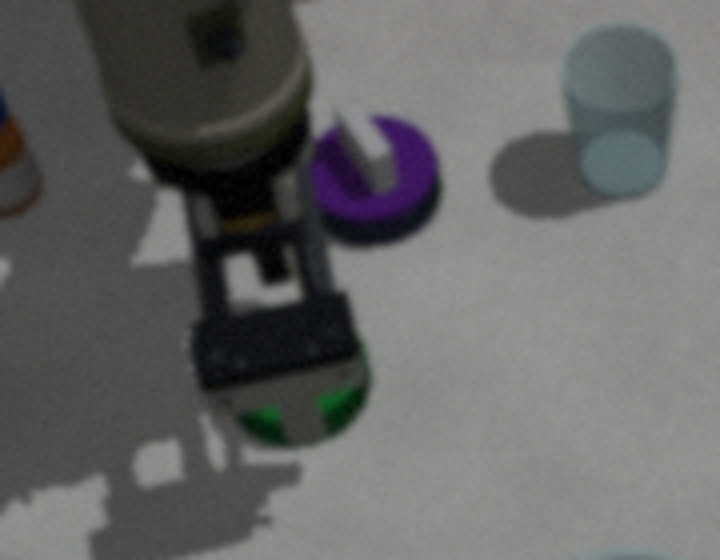

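The fingers straddle the bar over the green lid, clear of the purple one. I close and lift.

>>> apply_moves(series=[{"jaw": 1, "linear": [0, 0, 0], "roll": 0}, {"jaw": 1, "linear": [0, 0, 0], "roll": 0}, {"jaw": 1, "linear": [0, 0, 0], "roll": 0}, {"jaw": 1, "linear": [0, 0, 0], "roll": 0}, {"jaw": 1, "linear": [0, 0, 0], "roll": 0}, {"jaw": 1, "linear": [0, 0, 0], "roll": 0}, {"jaw": 1, "linear": [0, 0, 0], "roll": 0}, {"jaw": 1, "linear": [0, 0, 0], "roll": 0}, {"jaw": 1, "linear": [-0.05, 0, 0], "roll": 0}, {"jaw": 1, "linear": [-0.12, 0, 0], "roll": 0}, {"jaw": 1, "linear": [-0.2, 0, 0], "roll": 0}, {"jaw": 1, "linear": [-0.22, 0, 0], "roll": 0}, {"jaw": 1, "linear": [-0.22, 0, 0], "roll": 0}], force=40)

```text
t: 5.15
tool_pos: [0.5445, -0.1819, 0.1653]
orientation: [1.009, 1.322, -1.008]
force: [0.3, 0.8, -1.8]
opening: 0.0137
```

```bash
python3 - <<'E'
from h import *
go([.5573,.1671,.164]); s,R,p=tool(); print(s['opening'],s['force'],s['wrist_torque'])
E
```

```text
q [-0.412  0.089  1.63  -0.     1.42  -0.68 ] p [ 0.5445 -0.1819  0.1653] yaw y 15.41 t 5.15 lin [ 0.0016  0.1752 -0.5551]
0.013663188632987468 [ 0.3219793   0.79087931 -1.76675918] [-0.08326064  0.05995925  0.02157673]
```

>>> apply_moves(series=[{"jaw": 1, "linear": [0, 0.03, -0.1], "roll": -0.2}, {"jaw": 1, "linear": [0, 0.06, -0.2], "roll": -0.4}, {"jaw": 1, "linear": [0, 0.09, -0.3], "roll": -0.6}, {"jaw": 1, "linear": [0, 0.12, -0.39], "roll": -0.8}, {"jaw": 1, "linear": [0, 0.15, -0.48], "roll": -1}, {"jaw": 1, "linear": [0, 0.17, -0.54], "roll": -1}, {"jaw": 1, "linear": [0, 0.175, -0.555], "roll": -1}, {"jaw": 1, "linear": [0, 0.175, -0.555], "roll": -1}, {"jaw": 1, "linear": [0, 0.175, -0.555], "roll": -1}])

```text
t: 6.28
tool_pos: [0.5569, 0.1656, 0.1641]
orientation: [0.608, 1.482, -0.611]
force: [1.0, 0.3, -1.9]
opening: 0.0136
```

```bash
python3 - <<'E'
from h import *
go([.5573,.1671,.114]); c=cam('scene'); im=c['pixels'][130:290,320:480]; cv2.imwrite('pics/g2.png',cv2.resize(im,None,fx=3.7,fy=3.7,interpolation=cv2.INTER_CUBIC))
E
```

```text
q [ 0.202  0.111  1.61  -0.002  1.421 -0.589] p [0.5569 0.1656 0.1641] yaw y 45.34 t 6.275 lin [ 0.0834  0.0023 -0.0015]
```

View pics/g2.png

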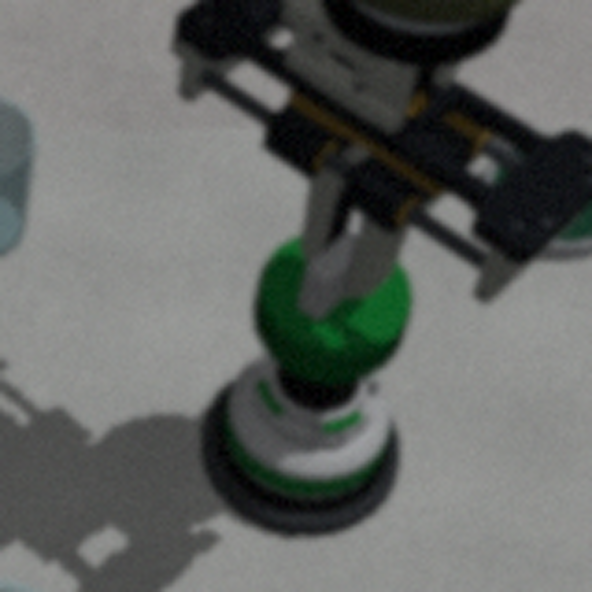

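The lid is held upright above the jar, with ledges visible on the neck below. I finish the yaw to about 64° (entry centre) and come down above the neck.

>>> apply_moves(series=[{"jaw": 1, "linear": [0.03, 0.002, -0.001], "roll": -0.25}, {"jaw": 1, "linear": [0.06, 0.002, -0.001], "roll": -0.5}, {"jaw": 1, "linear": [0.075, 0.002, -0.001], "roll": -0.62}, {"jaw": 1, "linear": [0.075, 0.002, -0.001], "roll": -0.62}, {"jaw": 1, "linear": [0.075, 0.002, -0.001], "roll": -0.62}, {"jaw": 1, "linear": [0.075, 0.002, -0.001], "roll": -0.62}])

```text
t: 7.08
tool_pos: [0.5582, 0.1666, 0.1203]
orientation: [0.357, 1.538, -0.359]
force: [0.1, 0.3, -1.1]
opening: 0.0134
```

```bash
python3 - <<'E'
from h import *
go([.5573,.1671,.106]); s,R,p=tool(); print(R.round(3),s['force'],s['wrist_torque'])
c=cam('scene'); im=c['pixels'][160:280,340:480].copy()
for z,r,col in((.072,.0295,(0,0,255)),(p[2]-.0318,.0375,(255,255,0)),(p[2]-.0038,.0375,(255,255,0))):
    ce=[.5573,.1671] if z==.072 else p[:2]
    P=proj(c,[[ce[0]+r*np.cos(a),ce[1]+r*np.sin(a),z] for a in np.linspace(0,6.28,60)])
    im=im if 0 else im
    globals().setdefault('L',[]).append((P,col))
big=cv2.resize(im,None,fx=5,fy=5,interpolation=cv2.INTER_CUBIC)
for P,col in L: cv2.polylines(big,[np.int32((P-[340,160]+.5)*5)],True,col,1)
cv2.imwrite('pics/g3.png',big)
E
```

```text
q [ 0.203  0.148  1.651 -0.002  1.34  -0.911] p [0.5582 0.1666 0.1203] yaw y 63.84 t 7.075 lin [ 0.0238  0.0002 -0.0018]
[[ 0.002  0.441  0.898]
 [-0.001  0.898 -0.441]
 [-1.    -0.     0.003]] [ 0.1094642   0.31001559 -1.06366884] [-0.03512401  0.02221236  0.01724509]
```

View pics/g3.png

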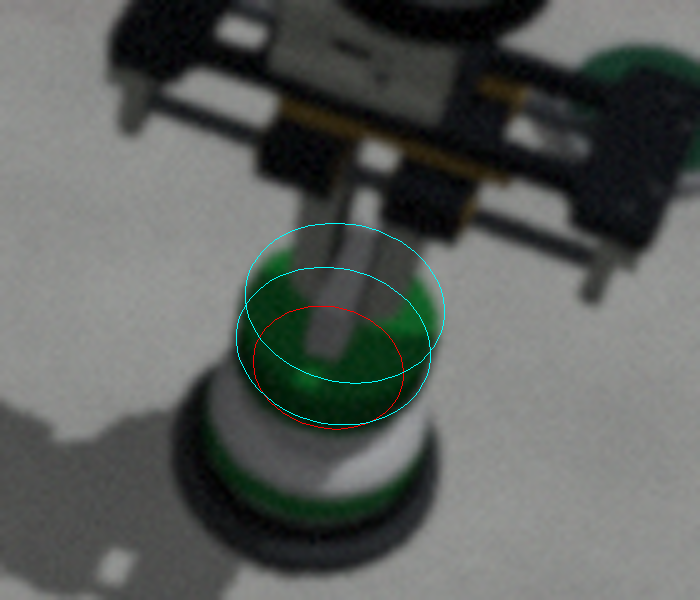

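The projected outline matches the lid to within about a pixel. I lower gently.

>>> apply_moves(series=[{"jaw": 1, "linear": [0.008, 0, -0.001], "roll": 0}, {"jaw": 1, "linear": [0.014, 0, -0.001], "roll": 0}, {"jaw": 1, "linear": [0.019, 0, -0.001], "roll": 0}, {"jaw": 1, "linear": [0.022, 0, -0.001], "roll": 0}, {"jaw": 1, "linear": [0.024, 0, -0.001], "roll": 0}, {"jaw": 1, "linear": [0.024, 0, -0.001], "roll": 0}])

```text
t: 7.88
tool_pos: [0.5591, 0.1672, 0.1081]
orientation: [0.358, 1.535, -0.357]
force: [-1.3, -0.0, 12.4]
opening: 0.0136
```

```bash
cat > st.py <<'E'
from h import *
import time
go([.5573,.1671,.0968]); s,R,p=tool(); print('rim',p[2]-.0318,'F',np.round(s['force'],2),'M',np.round(s['wrist_torque'],3),s['opening'])
E
python3 st.py
```

```text
q [ 0.204  0.159  1.662 -0.002  1.315 -0.91 ] p [0.5591 0.1672 0.1081] yaw y 63.86 t 7.875 lin [ 0.0189 -0.0014 -0.0028]
rim 0.07633845408340625 F [-1.32 -0.03 12.37] M [-0.164  0.713 -0.025] 0.013561498999295185
```

Contact at rim ≈76 mm with 12 N, and the moment is on the −x side. The lid sits about 1.8 mm too far +x and is riding on the neck edge. I back up and correct.

>>> apply_moves(series=[{"jaw": 1, "linear": [-0.01, 0, -0.001], "roll": 0}, {"jaw": 1, "linear": [-0.012, -0.001, -0.003], "roll": 0}, {"jaw": 1, "linear": [-0.012, -0.001, -0.003], "roll": 0}, {"jaw": 1, "linear": [-0.012, -0.001, -0.003], "roll": 0}])

```text
t: 8.38
tool_pos: [0.5567, 0.1673, 0.1146]
orientation: [0.357, 1.536, -0.358]
force: [0.2, -0.3, -1.9]
opening: 0.0137
```

```bash
cat > avg.py <<'E'
from h import *
P=[]
for i in range(6): read_camera('top'); s,R,p=tool(); P.append(p)
P=np.array(P); print('mean',P.mean(0).round(4),'sd',P.std(0).round(5),'yaw',np.degrees(np.arctan2(R[1,1],R[0,1])))
d=R.T@(np.array([.5573,.1671,.0968])-P.mean(0))/.6; print('lin from mean',d.round(4),'last-mean',(P[-1]-P.mean(0)).round(4),s['force'].round(2),s['wrist_torque'].round(3))
E
python3 avg.py
```

```text
mean [0.5569 0.1674 0.1149] sd [1.3e-04 1.0e-05 1.8e-04] yaw 63.86192668844455
lin from mean [ 0.0302 -0.0002  0.0006] last-mean [0.0002 0.     0.0003] [-0.84  0.14 -0.93] [ 0.066  0.041 -0.024]
```

>>> apply_moves(series=[{"jaw": 1, "linear": [0.004, 0, 0], "roll": 0}, {"jaw": 1, "linear": [0.007, 0, 0], "roll": 0}, {"jaw": 1, "linear": [0.009, 0, 0], "roll": 0}, {"jaw": 1, "linear": [0.011, 0, 0], "roll": 0}, {"jaw": 1, "linear": [0.011, 0, 0], "roll": 0}])

```text
t: 9.3
tool_pos: [0.5571, 0.1674, 0.1084]
orientation: [0.358, 1.536, -0.357]
force: [-0.1, 0.1, -0.6]
opening: 0.0136
```

```bash
python3 avg.py
```

```text
mean [0.5571 0.1674 0.1086] sd [2.e-05 1.e-05 3.e-05] yaw 63.860364588862794
lin from mean [ 0.0196 -0.0003  0.0004] last-mean [0. 0. 0.] [-0.24  0.16 -0.56] [ 0.027  0.078 -0.029]
```

Rim is at 76.8 mm and force-free, so it is past the column tops. I continue down into the entries.

>>> apply_moves(series=[{"jaw": 1, "linear": [0.004, 0, 0], "roll": 0}, {"jaw": 1, "linear": [0.007, 0, 0], "roll": 0}, {"jaw": 1, "linear": [0.01, 0, 0], "roll": 0}, {"jaw": 1, "linear": [0.012, 0, 0], "roll": 0}, {"jaw": 1, "linear": [0.012, 0, 0], "roll": 0}])

```text
t: 10.22
tool_pos: [0.5576, 0.1674, 0.1021]
orientation: [0.358, 1.535, -0.357]
force: [-2.8, -0.6, 5.7]
opening: 0.0135
```

```bash
python3 avg.py
```

```text
mean [0.5576 0.1675 0.1022] sd [1.e-05 2.e-05 2.e-05] yaw 63.85957804316418
lin from mean [ 0.009  -0.0008 -0.0002] last-mean [ 0. -0. -0.] [-1.9  -0.04  5.25] [-0.14   0.316  0.029]
```

>>> apply_moves(series=[{"jaw": 1, "linear": [-0.002, -0.0007, -0.0015], "roll": 0}, {"jaw": 1, "linear": [-0.002, -0.0007, -0.0015], "roll": 0}, {"jaw": 1, "linear": [0, -0.0007, -0.0015], "roll": 0}, {"jaw": 1, "linear": [0, -0.0007, -0.0015], "roll": 0}])

```text
t: 11.02
tool_pos: [0.557, 0.1675, 0.1025]
orientation: [0.358, 1.534, -0.357]
force: [-0.4, -0.5, 3.7]
opening: 0.0137
```

```bash
python3 avg.py
```

```text
mean [0.5569 0.1675 0.1025] sd [3.e-05 2.e-05 5.e-05] yaw 63.861367095244326
lin from mean [ 0.0095 -0.0004  0.0009] last-mean [-0.     -0.     -0.0001] [0.32 0.05 4.9 ] [-0.133 -0.163  0.045]
```

```bash
python3 - <<'E'
from h import *
s,R,p=tool()
o=[]
for n,(cx,cy) in(('scene',(403,225)),('top',(248,243))):
    c=cam(n); L=[]
    x0,y0=cx-35,cy-45
    big=cv2.resize(c['pixels'][y0:y0+85,x0:x0+70],None,fx=5.6,fy=5.6,interpolation=cv2.INTER_CUBIC)
    big=cv2.convertScaleAbs(big,alpha=1.6)
    for z in(p[2]-.0318,p[2]-.0038):
        P=proj(c,[[p[0]+.0375*np.cos(a),p[1]+.0375*np.sin(a),z] for a in np.linspace(0,6.28,60)])
        cv2.polylines(big,[np.int32((P-[x0,y0]+.5)*5.6)],True,(255,255,0),1)
    o.append(big)
cv2.imwrite('pics/g4.png',np.hstack(o)); print(o[0].shape)
E
```

```text
(476, 392, 3)
```

View pics/g4.png

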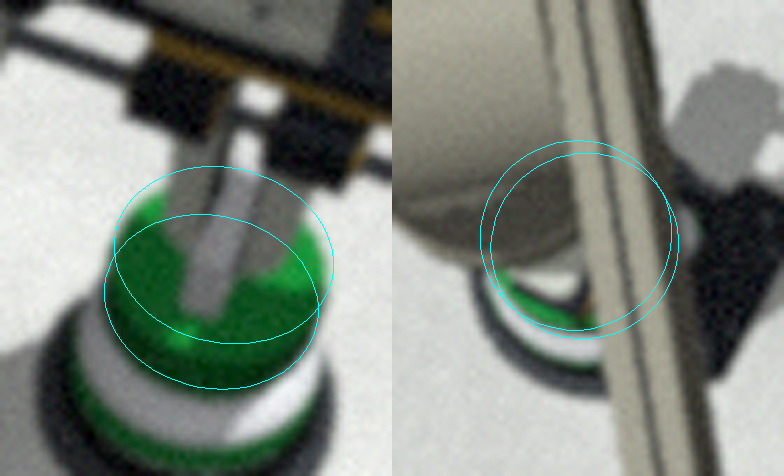

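The lid outline matches the model closely, though a small tilt can't be ruled out. It is carrying about 6 N at rim ≈70.7 mm. A moderate press should either seat it in the entries or show that it is on the ledges.

>>> apply_moves(series=[{"jaw": 1, "linear": [0.002, 0, 0.0005], "roll": 0}, {"jaw": 1, "linear": [0.004, 0, 0.0005], "roll": 0}, {"jaw": 1, "linear": [0.005, 0, 0.0005], "roll": 0}])

```text
t: 11.8
tool_pos: [0.5573, 0.1675, 0.1002]
orientation: [0.358, 1.534, -0.356]
force: [-3.3, 0.1, 11.1]
opening: 0.0138
```

```bash
python3 avg.py
```

```text
mean [0.5574 0.1675 0.1004] sd [1.e-05 1.e-05 5.e-05] yaw 63.86835930686547
lin from mean [ 0.0059 -0.0006  0.0002] last-mean [0. 0. 0.] [-3.08 -0.82 10.83] [-0.233  0.435  0.026]
```

The stiffness (about 3 N/mm) and height say the lugs are on the ledges at ~71–72 mm, so the threads are crossed. I ease off to a light push and turn back anticlockwise.

>>> apply_moves(series=[{"jaw": 1, "linear": [-0.0025, 0, 0], "roll": 0}, {"jaw": 1, "linear": [-0.0025, 0, 0], "roll": -0.1}, {"jaw": 1, "linear": [-0.0025, 0, 0], "roll": -0.2}, {"jaw": 1, "linear": [-0.0025, 0, 0], "roll": -0.3}, {"jaw": 1, "linear": [-0.0025, 0, 0], "roll": -0.4}, {"jaw": 1, "linear": [-0.0025, 0, 0], "roll": -0.4}])

```text
t: 12.85
tool_pos: [0.5568, 0.1676, 0.1018]
orientation: [0.193, 1.556, -0.193]
force: [-3.0, 1.1, 5.9]
opening: 0.0137
```

```bash
python3 avg.py
```

```text
mean [0.5568 0.1676 0.1018] sd [1.e-05 2.e-05 1.e-05] yaw 75.8566735040657
lin from mean [ 0.0084 -0.0006  0.001 ] last-mean [0. 0. 0.] [-3.46  0.17  5.96] [-0.008  0.447 -0.237]
```

At 76° there is an opposing moment (−0.24 N m) where the column should be. So the yaw is inside the entry, and the lid is probably hung up sideways or tilted. I return to mid-entry and open the fingers a little so it can level and drop.

>>> apply_moves(series=[{"jaw": 1, "linear": [-0.002, 0, 0], "roll": 0.12}, {"jaw": 1, "linear": [-0.003, 0, 0], "roll": 0.25}, {"jaw": 1, "linear": [-0.003, 0, 0], "roll": 0.4}, {"jaw": 1, "linear": [-0.003, 0, 0], "roll": 0.4}, {"jaw": 0.5, "linear": [-0.003, 0, 0], "roll": 0.4}, {"jaw": 0.5, "linear": [-0.003, 0, 0], "roll": 0.4}, {"jaw": 0.5, "linear": [-0.003, 0, 0], "roll": 0.4}, {"jaw": 0.5, "linear": [-0.003, 0, 0], "roll": 0.4}])

```text
t: 14.15
tool_pos: [0.5566, 0.1675, 0.1034]
orientation: [0.358, 1.535, -0.357]
force: [-0.3, -0.2, 0.1]
opening: 0.0234
```

```bash
python3 avg.py; python3 - <<'E'
from h import *
s,R,p=tool()
c=cam('scene'); x0,y0=348,160
big=cv2.resize(c['pixels'][y0:y0+105,x0:x0+110],None,fx=5.4,fy=5.4,interpolation=cv2.INTER_CUBIC); big=cv2.convertScaleAbs(big,alpha=1.6)
for z0,col in((.072,(0,255,255)),(.065,(255,0,255))):
  for z in(z0,z0+.028):
    P=proj(c,[[.5573+.0375*np.cos(a),.1671+.0375*np.sin(a),z] for a in np.linspace(0,6.28,60)])
    cv2.polylines(big,[np.int32((P-[x0,y0]+.5)*5.4)],True,col,1)
cv2.imwrite('pics/g5.png',big)
E
```

```text
mean [0.5567 0.1676 0.1036] sd [1.e-05 2.e-05 3.e-05] yaw 63.85882881015756
lin from mean [ 0.0113 -0.0003  0.0011] last-mean [0. 0. 0.] [-0.72 -0.19 -1.24] [-0.013 -0.006 -0.034]
```

View pics/g5.png

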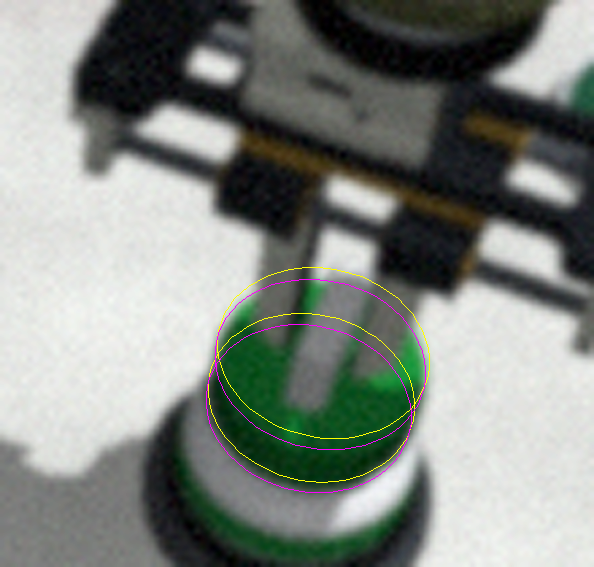

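The lid's lower edge (row ~490) looks closer to the 65 mm outline. I check this numerically.

```bash
cat > hgt.py <<'E'
from h import *
from scipy.optimize import least_squares
def edge(c,cols):
    im=c['pixels'].astype(float); g=cv2.GaussianBlur(im,(3,3),0); g=g[...,1]-.5*(g[...,0]+g[...,2])
    out=[]
    for u in cols:
        y=np.arange(228,262); k=g[y,u]; hi=k[:8].max(); 
        for i in range(np.argmax(k),len(y)-1):
            if k[i]>=.35*hi>k[i+1]: out.append((u,y[i]+(k[i]-.35*hi)/(k[i]-k[i+1]))); break
    return np.array(out)
c=cam('scene'); E=edge(c,range(396,416)); 
for z in np.arange(.058,.076,.002):
    P=proj(c,[[.5571+.0375*np.cos(a),.1671+.0375*np.sin(a),z] for a in np.linspace(-1.5,1.5,100)]); o=np.argsort(P[:,0])
    print(round(z,3),np.round(np.mean(E[:,1]-np.interp(E[:,0],P[o,0],P[o,1])),2))
print(len(E))
E
python3 hgt.py
```

```text
0.058 -2.46
0.06 -1.91
0.062 -1.36
0.064 -0.8
0.066 -0.24
0.068 0.32
0.07 0.88
0.072 1.45
0.074 2.02
20
```

The fit gives about 67 mm, nearer 65 than 72. Lowering the open fingers is a direct test: at 72 they would touch the top face at z = 0.100.

>>> apply_moves(series=[{"jaw": 0.5, "linear": [0.004, 0, 0.001], "roll": 0}, {"jaw": 0.5, "linear": [0.007, 0, 0.001], "roll": 0}, {"jaw": 0.5, "linear": [0.01, 0, 0.001], "roll": 0}, {"jaw": 0.5, "linear": [0.01, 0, 0.001], "roll": 0}])

```text
t: 15.05
tool_pos: [0.5572, 0.1673, 0.0973]
orientation: [0.358, 1.535, -0.357]
force: [-0.4, 0.5, -0.4]
opening: 0.023
```

```bash
python3 avg.py
```

```text
mean [0.5574 0.1674 0.0977] sd [7.e-05 3.e-05 1.e-04] yaw 63.85800307416802
lin from mean [ 0.0014 -0.0004  0.0001] last-mean [0.0001 0.     0.0001] [-0.26  0.27  0.42] [ 0.001  0.017 -0.051]
```

There is no contact at z = 0.0977, so the rim is below 70 mm and the lid has dropped into the entries. I regrip and check.

>>> apply_moves(series=[{"jaw": 1, "linear": [0.001, 0, 0], "roll": 0}, {"jaw": 1, "linear": [0.001, 0, 0], "roll": 0}, {"jaw": 1, "linear": [0.001, 0, 0], "roll": 0}, {"jaw": 1, "linear": [0.001, 0, 0], "roll": 0}, {"jaw": 1, "linear": [0.003, 0, 0], "roll": 0}, {"jaw": 1, "linear": [0.003, 0, 0], "roll": 0}], force=40)

```text
t: 16.1
tool_pos: [0.5576, 0.1674, 0.0964]
orientation: [0.358, 1.534, -0.356]
force: [-1.4, -0.7, 3.9]
opening: 0.0138
```

```bash
python3 avg.py
```

```text
mean [0.5576 0.1674 0.0963] sd [1.e-05 1.e-05 6.e-05] yaw 63.85569936488696
lin from mean [-0.0009 -0.0007 -0.0002] last-mean [ 0.     -0.     -0.0001] [-1.12  0.44  5.13] [-0.037  0.274  0.046]
```

It seats with about 5 N. I screw clockwise in stages.

>>> apply_moves(series=[{"jaw": 1, "linear": [0.0005, 0, 0], "roll": 0.12}, {"jaw": 1, "linear": [0.001, 0, 0], "roll": 0.28}, {"jaw": 1, "linear": [0.0015, 0, 0], "roll": 0.44}, {"jaw": 1, "linear": [0.002, 0, 0], "roll": 0.6}, {"jaw": 1, "linear": [0.0025, 0, 0], "roll": 0.76}, {"jaw": 1, "linear": [0.003, 0, 0], "roll": 0.9}, {"jaw": 1, "linear": [0.003, 0, 0], "roll": 0.9}])

```text
t: 17.27
tool_pos: [0.5584, 0.167, 0.0953]
orientation: [0.726, 1.438, -0.721]
force: [-1.5, -1.4, 8.8]
opening: 0.0139
```

```bash
python3 avg.py
```

```text
mean [0.5583 0.1671 0.0953] sd [1.e-05 2.e-05 1.e-05] yaw 36.86199050771798
lin from mean [-0.0026 -0.0013 -0.0011] last-mean [ 0. -0.  0.] [-1.71 -2.43  7.27] [-0.541  0.28   0.076]
```

>>> apply_moves(series=[{"jaw": 1, "linear": [0.0005, -0.001, -0.001], "roll": 0.12}, {"jaw": 1, "linear": [0.001, -0.001, -0.001], "roll": 0.28}, {"jaw": 1, "linear": [0.0015, -0.001, -0.001], "roll": 0.44}, {"jaw": 1, "linear": [0.002, -0.001, -0.001], "roll": 0.6}, {"jaw": 1, "linear": [0.0025, -0.001, -0.001], "roll": 0.75}, {"jaw": 1, "linear": [0.003, -0.001, -0.001], "roll": 0.85}, {"jaw": 1, "linear": [0.003, -0.001, -0.001], "roll": 0.85}])

```text
t: 18.45
tool_pos: [0.5576, 0.167, 0.0932]
orientation: [1.064, 1.289, -1.057]
force: [1.6, -0.3, 2.0]
opening: 0.0136
```

```bash
python3 avg.py
```

```text
mean [0.5575 0.1671 0.0933] sd [3.e-05 4.e-05 2.e-05] yaw 11.393978373673828
lin from mean [-0.0058 -0.0003 -0.0001] last-mean [-0.      0.0001  0.    ] [ 1.34 -0.28  1.33] [-0.229 -0.011  0.016]
```

>>> apply_moves(series=[{"jaw": 1, "linear": [0.002, 0, 0], "roll": 0.06}, {"jaw": 1, "linear": [0.0025, 0, 0], "roll": 0.12}, {"jaw": 1, "linear": [0.003, 0, 0], "roll": 0.18}, {"jaw": 1, "linear": [0.003, 0, 0], "roll": 0.24}, {"jaw": 1, "linear": [0.003, 0, 0], "roll": 0.24}])

```text
t: 19.38
tool_pos: [0.5572, 0.1671, 0.0919]
orientation: [1.159, 1.235, -1.151]
force: [-2.3, -0.9, 6.4]
opening: 0.0139
```

```bash
python3 avg.py
```

```text
mean [0.5572 0.1671 0.0918] sd [1.e-05 1.e-05 1.e-05] yaw 4.1429338947742576
lin from mean [-0.0083  0.0002  0.    ] last-mean [ 0.  0. -0.] [-2.6  -1.64  5.8 ] [-0.404  0.691  0.227]
```

The moment climbs to 0.23 N m at yaw 4°, near the predicted stop at about 8°. I confirm with a few degrees more.

>>> apply_moves(series=[{"jaw": 1, "linear": [0.0005, 0, 0], "roll": 0.05}, {"jaw": 1, "linear": [0.0005, 0, 0], "roll": 0.1}, {"jaw": 1, "linear": [0.0005, 0, 0], "roll": 0.13}, {"jaw": 1, "linear": [0.0005, 0, 0], "roll": 0.13}])

```text
t: 20.18
tool_pos: [0.557, 0.1672, 0.0919]
orientation: [1.209, 1.204, -1.202]
force: [-2.0, -1.4, 6.4]
opening: 0.014
```

```bash
python3 avg.py
```

```text
mean [0.557  0.1672 0.0919] sd [1.e-05 2.e-05 1.e-05] yaw 0.2114367510868476
lin from mean [-0.0082  0.0006  0.0001] last-mean [0. 0. 0.] [-2.71 -1.62  5.71] [-0.5    0.686  0.457]
```

The stop is clear (0.46 N m) and the total drop is 4.4 mm, so it is home. I relieve the press slightly, open and retreat straight up.

>>> apply_moves(series=[{"jaw": 1, "linear": [-0.0015, 0, 0], "roll": 0}, {"jaw": 1, "linear": [-0.0015, 0, 0], "roll": 0}, {"jaw": 0.3, "linear": [-0.0015, 0, 0], "roll": 0}, {"jaw": 0.3, "linear": [-0.0015, 0, 0], "roll": 0}, {"jaw": 0.3, "linear": [-0.0015, 0, 0], "roll": 0}, {"jaw": 0.3, "linear": [-0.0015, 0, 0], "roll": 0}, {"jaw": 0.3, "linear": [-0.03, 0, 0], "roll": 0}, {"jaw": 0.3, "linear": [-0.08, 0, 0], "roll": 0}, {"jaw": 0.3, "linear": [-0.16, 0, 0], "roll": 0}, {"jaw": 0.3, "linear": [-0.25, 0, 0], "roll": 0}, {"jaw": 0.3, "linear": [-0.25, 0.5, 0.5], "roll": 0}, {"jaw": 0.3, "linear": [-0.25, 0, 0.3], "roll": 0}, {"jaw": 0.3, "linear": [-0.25, -0.1, 0.5], "roll": 0}, {"jaw": 0.3, "linear": [-0.25, -0.1, 0.5], "roll": 0}, {"jaw": 0.3, "linear": [-0.25, -0.1, 0.5], "roll": 0}, {"jaw": 0.3, "linear": [-0.25, -0.1, 0.5], "roll": 0}])

```text
t: 22.48
tool_pos: [0.4958, -0.1357, 0.2435]
orientation: [1.211, 1.201, -1.203]
force: [-0.3, -0.1, 0.1]
opening: 0.0328
```

```bash
python3 - <<'E'
from h import *
go([.5573,.1671,.2])
c=cam('top'); s=cam('scene'); from meas import bar
try:
    mu,a,sz,k,_=bar('top',(222,215,276,268),z=.121); print('bar',mu,a,sz,k)
except Exception as e: print(e)
a=cv2.resize(c['pixels'][130:350,140:520],(600,347)); b=cv2.resize(s['pixels'][205:285,350:450],None,fx=2.5,fy=2.5,interpolation=cv2.INTER_CUBIC)
o=np.zeros((560,600,3),np.uint8); o[:347]=a; o[350:550,:250]=b; d=cv2.resize(c['pixels'][208:278,213:283],(200,200),interpolation=cv2.INTER_CUBIC); o[350:550,300:500]=d
cv2.imwrite('pics/end.png',cv2.convertScaleAbs(o,alpha=1.4))
E
python3 hgt.py
```

```text
q [-3.670e-01 -1.230e-01  1.697e+00  1.000e-03  1.558e+00 -3.680e-01] p [ 0.4958 -0.1357  0.2435] yaw y 0.05 t 22.475 lin [ 0.0722  0.1022 -0.5048]
bar [0.5577282  0.16852445] 97.75142964615216 [0.01297059 0.04470592] 123
0.058 -5.05
0.06 -4.5
0.062 -3.95
0.064 -3.39
0.066 -2.83
0.068 -2.27
0.07 -1.71
0.072 -1.14
0.074 -0.56
20
```

View pics/end.png

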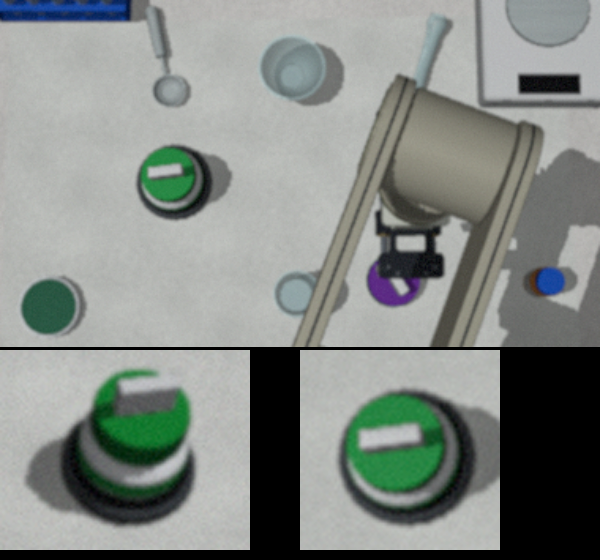

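The lid sits level on the jar with its bar yaw at 97.8° (lugs at 7.8°, predicted stop 8°), and nothing else has moved. The edge-height check (about 76 mm) is upset by the changed shading, so I triangulate the bar top instead.

```bash
python3 - <<'E'
from h import *
from scipy.optimize import minimize
t=cam('top'); s=cam('scene')
out=[]
for c,(x0,y0,x1,y1) in((t,(225,218,272,262)),(s,(382,205,430,245))):
    hsv=cv2.cvtColor(c['pixels'],cv2.COLOR_BGR2HSV)[y0:y1,x0:x1]
    w=((hsv[...,1]<75)&(hsv[...,2]>(110 if c is t else 125))).astype(np.uint8); 
    N,l,st,ce=cv2.connectedComponentsWithStats(w)
    k=[(st[i],ce[i]+[x0,y0]) for i in range(1,N) if st[i,4]>15]; print([(a.tolist(),b.round(1).tolist()) for a,b in k])
# silhouettes: expected bar top centre per rim height
for z in(.061,.065,.072,.078): print(z,'top',proj(t,[.5573,.1671,z+.06]).round(1),'scene',proj(s,[.5573,.1671,z+.06]).round(1))
# scene lid bottom edge against white jar: saturation edge
hsv=cv2.cvtColor(s['pixels'],cv2.COLOR_BGR2HSV); 
for u in(402,406,410): print(u,[(y,*map(int,s['pixels'][y,u])) for y in range(230,250)])
for z in(.061,.072): print(z,proj(s,[[.5573+.0375,.1671,z],[.5573+.0375,.1671,z+.028]]).round(1).tolist())
E
```

```text
[([0, 0, 47, 44, 424], [241.1, 227.2]), ([9, 16, 21, 8, 122], [243.7, 237.5]), ([6, 32, 22, 12, 49], [240.2, 257.1])]
[([0, 0, 48, 40, 760], [407.2, 214.7])]
0.061 top [[244.2 237.7]] scene [[409.1 217.9]]
0.065 top [[244.  237.4]] scene [[409.4 216.7]]
0.072 top [[243.6 236.9]] scene [[410.  214.4]]
0.078 top [[243.2 236.5]] scene [[410.5 212.5]]
402 [(230, 50, 62, 46), (231, 41, 71, 33), (232, 36, 81, 20), (233, 32, 86, 12), (234, 34, 87, 16), (235, 35, 90, 15), (236, 32, 86, 15), (237, 33, 86, 13), (238, 31, 87, 14), (239, 36, 90, 17), (240, 35, 86, 16), (241, 29, 83, 12), (242, 25, 71, 5), (243, 20, 56, 4), (244, 21, 45, 13), (245, 17, 36, 8), (246, 14, 32, 8), (247, 6, 31, 2), (248, 16, 34, 7), (249, 19, 33, 11)]
406 [(230, 50, 73, 45), (231, 40, 85, 25), (232, 34, 88, 18), (233, 28, 82, 8), (234, 36, 86, 17), (235, 34, 87, 15), (236, 33, 88, 14), (237, 35, 88, 15), (238, 37, 90, 20), (239, 33, 85, 11), (240, 34, 87, 12), (241, 31, 85, 13), (242, 33, 83, 11), (243, 27, 72, 12), (244, 18, 50, 7), (245, 9, 35, 2), (246, 14, 32, 8), (247, 7, 25, 0), (248, 9, 31, 4), (249, 10, 31, 8)]
410 [(230, 44, 71, 34), (231, 36, 82, 20), (232, 31, 83, 11), (233, 30, 88, 14), (234, 33, 88, 14), (235, 32, 87, 13), (236, 34, 88, 15), (237, 36, 89, 15), (238, 33, 86, 14), (239, 33, 88, 15), (240, 36, 88, 17), (241, 35, 87, 18), (242, 31, 84, 12), (243, 31, 75, 14), (244, 18, 50, 3), (245, 15, 36, 3), (246, 10, 31, 6), (247, 11, 30, 6), (248, 5, 25, 0), (249, 17, 31, 10)]
0.061 [[406.3, 251.9], [408.5, 243.9]]
0.072 [[407.1, 248.8], [409.5, 240.7]]
```

The front edge of the lid's top face is at row 243.7. The prediction is 243.9 for rim 61 mm and 240.7 for 72 mm, so the lid is home. I hand in.

```bash
python3 -c "
from plant import *
print(close_job())"
```

```text
the job is handed in; nothing more can be done
None
```

The green lid is on the white jar and screwed fully home, and I handed the job in at about 23 s of the 72 s allowed.

**How it went:**
- **First contact:** I lowered the lid about 1.8 mm off-centre and it touched the neck rim at 12 N. I lifted it, re-centred it and lowered it again.
- **It hung high:** it then stopped with the rim at about 71–72 mm and looked crossed. I pressed once to about 11 N to check, then turned it back about 12° until it met a stop.
- **It dropped:** I loosened the grip at mid-entry and the lid levelled and dropped into the thread. I regripped and screwed it clockwise.
- **Release:** I let go and moved the arm clear before handing in.

**Last checks:**
- **Stop:** turning moment climbed to 0.46 N m at the stop, after a fall of 4.4 mm.
- **Angle:** the lugs ended at 7.8°, where the stop was predicted at 8°.
- **Height:** the front edge of the lid's top face is at image row 243.7, against 243.9 predicted for a rim at 61 mm.
- **Surroundings:** the final picture, by eye, shows the lid level and the glassware where it started. The arm hid part of the pestle.
- **Disagreement:** my automatic edge-height script gave about 76 mm in the final view. Changed lighting on the lid made it pick the top-face edge instead of the lower rim, so I discounted it.

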